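Set a scored board strip over the breaking edge and hold it for snapping

TASK

Two fibre-cement strips lie side by side in the guides of the snapping block; only one of them has been scored across. Slide the scored strip outward along its lane until its score groove lies right over the block's steel breaking edge, so that the longer part overhangs ready for me to snap off, and keep it flat on the block without letting it tip. Leave the unscored strip where it lies; finish while still gripping the scored strip - do not let go, it would tip over.

Things in the scene. Friction and masses are not known exactly. Their poses are not given: they have to be found in the camera images.
- edge (a point): Middle of the breaking edge: the outer top edge of the steel bar at the block's outer end, 60 mm above the worktop, level with the block's flat deck. x points level and outward, square to the edge, the way strips slide; y along the edge; z up. Deck: x = -235 to 0 mm, 136 mm wide.
- snapping_block: Fixed light wooden block with a steel end bar; origin 60 mm below point edge, same axes. Two lanes along x, centred at y = -40 and +40 mm, each 43 mm wide between low aluminium guides that stand 8 mm above the deck and reach only from x = -32 to -6 mm; the deck behind them is bare.
- scored_centre (a point): Centre (half-way up) of the scored strip: loose flat light grey fibre-cement strip, 240 x 40 x 14 mm, 0.17 to 0.34 kg, flat on the deck in either lane (this changes), its outer end 15 to 75 mm beyond the edge. x along its length, outward; y across it; z up.
- groove (a point): Middle of the scored strip's groove, at the height of its top face: a straight dark groove 5 mm wide, 4 mm deep, square across the top, 40 mm inward (-x) of the strip's centre: 160 mm from its outer, 80 mm from its inner end. Axes as scored_centre. With the groove over the edge the centre of mass lies 40 mm beyond it.
- scored_strip: The scored strip as a whole; origin at the centre of its underside, 7 mm below point scored_centre, same axes.
- plain_centre (a point): Centre (half-way up) of the other strip, loose, same size, material and axes but without a groove, in the other lane: 80 mm between the strips' centre lines, a gap of 40 mm between them.

How it is judged:
By the outcome, as a careful person would: the job done as asked, in the order asked, and still so for the second after the job is handed in, while the arm keeps its last pose, push and grip.
It also fails if it takes over 38 s, if anything falls off the work surface, if the arm or the gripper's body presses on something with over 40 N, if the wrist force passes 120 N, or if a joint passes its speed limit or range.

ROBOT

A 7-joint arm with a two-finger parallel gripper is mounted at the origin on the work surface; the furniture and walls round the work are solid. World frame = base frame: x ahead of the robot, y to its left, z up, the work surface at z = 0. Lengths are in m, angles in rad, forces in N, time in s.
With the tool pointing down it reaches from about 0.425 to 0.975 m from the base axis. Payload 16.7 kg.
Tool frame: the origin (TCP) lies at the very end of the fingers, on their centre line; the grasp point (between the pads) lies 19 mm behind it; z points along the fingers, y is the line along which they close (so a half turn about z gives the same grasp; the last joint's range is limited). The gripper opens to 85 mm and grips with 20 to 120 N. Pads are 22 mm wide; open, the fingers measure 114 mm over their backs; the gripper's body (76 mm by 85 mm) begins 54 mm behind the grasp point. The pads swing forward as they close: fully open they stand 13 mm farther back than shut.
Start: joints at [0.953, 0.426, 0.074, 1.606, -0.034, 1.111, -0.067], TCP at [0.305, -0.602, 0.231] pointing down, gripper open.
Joint ranges: [-2.85, 2.85], [-0.5, 2.14], [-1.23, 1.37], [0.21, 2.46], [-1.02, 4.16], [0.16, 2.05], [-2.73, 2.73]. Speed limits (rad/s): [1.89, 1.89, 2.39, 2.39, 3.01, 3.01, 3.01].

INTERFACE

Orientations are given as a rotation vector (axis times angle).
In Python, from bench import readout, eyes, order gives the robot as it stands.
- The arm moves only by the tool send_rows, never from a script. Its argument "commands" is a list of rows, each an object with "travel": the shift along the world's x, y, z in m, a list of three; "turn": the turn, a rotation vector about the world's x, y, z in rad, a list of three. In form: [{"travel": [x, y, z], "turn": [wx, wy, wz]}, ...]. A call has 1 to 8 rows; each row shifts and turns the commanded pose from where the row before left it; what a row does not reach is not made up. A row lasts 1/8 s, in which the tool goes at most 62.5 mm and 10.7 degrees, less where a joint would pass 70% of its speed; a pose out of reach is approached as far as the arm can. A call with a gripper value outside its range is refused whole. "claw" is the closure, from -1 (fully open) to 1 (shut), set as the call begins (left out, the last holds). The fingers move at their own pace and stop on an object; "squeeze" is the grip in N (left out, the last holds). Time passes only in rows, so rows that do not move let the fingers close. It gives the time, the measured TCP pose, the force and the opening at its end, in the units of the state.
- readout.sense(): the state, without advancing time (a new reading comes with each control period).
- eyes.grab_frame(name): name is "scene" or "top"; returns the picture (480x640x3 uint8, red, green, blue); there is no depth.
- eyes.calibration(name): a dict with "K" (3x3 intrinsics, pixels), "R" (3x3) and "t" (3): a world point X has camera coordinates R X + t. Camera axes: x right, y down, z forward; pixel columns grow to the right and rows downward; lengths in m; the calibration is good to about 2 mm. A picture is of the moment at which its call begins. calibration takes no time and is no camera call.
- order.finish_job(): hands the job in, once; it reports no verdict.
The state is a dict: "time_s": time; "joints": joint angles; "dq": joint speeds; "joint_efforts": joint torques, N m; "ee_pos": TCP position; "tcp_rot": TCP orientation; "wrist_force": force on the tool from outside, world axes, zero at the start; "wrist_torque": the same for the moment, N m; "width": finger opening in m.
Only numpy, scipy, OpenCV 4.12 (cv2) and the standard library are available. Lean on these libraries where they do the work, as an engineer would, in place of code of your own. Each camera call takes 0.05 s, during which the arm holds its last target. There are 200 camera calls.

## Working session

There is one attempt and no reset: what is moved stays moved. The work goes in short steps, Python scripts to look and compute and a tool call to move; the robot and the scene stay as the last step left them, time stands still between calls to the robot, and variables do not carry over. Pictures are saved under pics/ and viewed, on a budget of 10 in all, crops included, one or two more only if the job needs it, and the job is handed in when it is done.

Besides the shell and the picture viewer there is one more tool, called as name([rows], argument=value, ...), one row to a line, values as JSON. send_rows: Moves the arm, as the interface text tells. Its arguments: {"type":"object","properties":{"commands":{"type":"array","items":{"type":"object","properties":{"travel":{"type":"array","items":{"type":"number"}},"turn":{"type":"array","items":{"type":"number"}}}}},"claw":{"type":"number"},"squeeze":{"type":"number"}},"required":["commands"]}

```bash
mkdir -p pics; python3 - <<'E'
from bench import readout, eyes
import cv2
print(readout.sense())
for n in("scene","top"):
    cv2.imwrite(f"pics/{n}0.png",eyes.grab_frame(n)[:,:,::-1]); c=eyes.calibration(n); print(n,c)
E
```

```text
{'time_s': 0.0, 'joints': array([ 0.95249254,  0.42678143,  0.07384669,  1.60662188, -0.03409362,
        1.11081203, -0.06707469]), 'dq': array([ 0.00047445,  0.00134549, -0.00088512, -0.00115688,  0.00102318,
       -0.00064812, -0.00086334]), 'joint_efforts': array([ 3.34687102e-04, -9.49816632e+01,  3.76157373e+00, -4.63514149e+01,
        1.94088242e-02,  9.95491137e-03,  8.80192559e-07]), 'ee_pos': array([ 0.30476041, -0.60181015,  0.23057094]), 'tcp_rot': array([-3.05441971e+00, -7.29368930e-01,  6.61383314e-04]), 'wrist_force': array([-0.94947999,  0.8025953 , -0.15540296]), 'wrist_torque': array([-0.04172862, -0.03409834,  0.02206586]), 'width': 0.08535523370835023}
scene {'K': array([[528.71623075,   0.        , 315.13579176],
       [  0.        , 528.71623075, 241.91029744],
       [  0.        ,   0.        ,   1.        ]]), 'R': array([[-0.68522569, -0.72803092, -0.02089838],
       [-0.501801  ,  0.49270498, -0.71094132],
       [ 0.527884  , -0.47666843, -0.70294075]]), 't': array([0.34548002, 0.33684965, 0.62483984])}
top {'K': array([[508.57700122,   0.        , 324.0649233 ],
       [  0.        , 508.57700122, 238.4004852 ],
       [  0.        ,   0.        ,   1.        ]]), 'R': array([[ 0.00279345, -0.99999538, -0.00120049],
       [-0.98808148, -0.0025754 , -0.15391025],
       [ 0.15390644,  0.00161613, -0.9880841 ]]), 't': array([0.00958817, 0.53794369, 0.86459586])}
```

View pics/scene0.png

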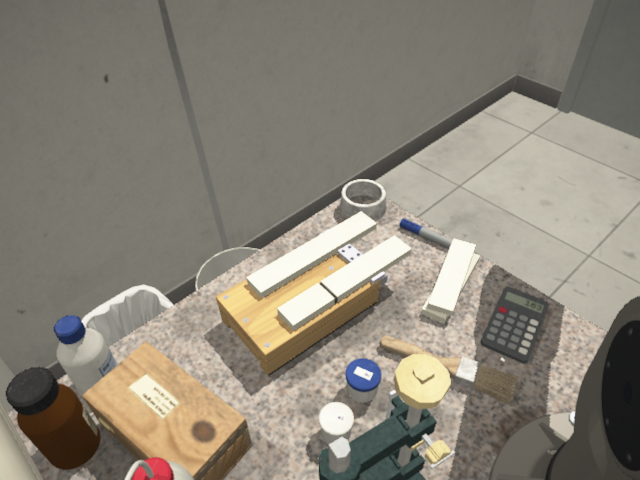

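View pics/top0.png

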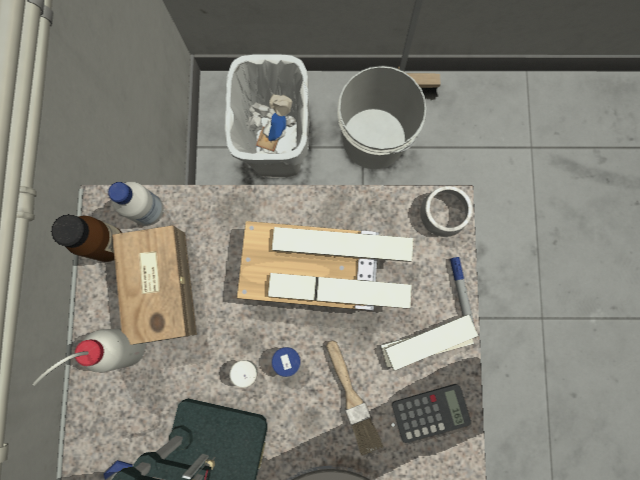

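The top view shows the scored strip as the near one, with its groove at about (317,289). The plain strip is the far one. The steel bar is at u≈358-378, and outward is image-right (world -y). Next I'll measure and zoom in on the bar.

```bash
cat > h.py <<'E'
import numpy as np, cv2
from bench import eyes, readout
def ray(n,uv,z):
    c=eyes.calibration(n); R,t=np.array(c["R"]),np.array(c["t"])
    uv=np.atleast_2d(np.asarray(uv,float)); d=np.c_[uv,np.ones(len(uv))]@np.linalg.inv(c["K"]).T@R
    o=-R.T@t; return o+d*((z-o[2])/d[:,2])[:,None]
def proj(n,X):
    c=eyes.calibration(n); p=(np.atleast_2d(X)@np.array(c["R"]).T+c["t"])@np.array(c["K"]).T
    return p[:,:2]/p[:,2:]
E
python3 - <<'E'
from h import *
im=cv2.imread("pics/top0.png"); g=im.min(2)
m=((g>195)*255).astype(np.uint8); m[:220]=0; m[315:]=0; m[:,:230]=0; m[:,430:]=0
for c in cv2.findContours(m,0,2)[0]:
    if cv2.contourArea(c)<300: continue
    b=cv2.boxPoints(cv2.minAreaRect(c)); print(cv2.contourArea(c),b.round(1).tolist()); print(ray("top",b,.074)[:,:2].round(4).tolist())
print(g[286:294,308:326])
a=cv2.resize(im[220:320,335:425],None,fx=6,fy=6,interpolation=2)
s=cv2.imread("pics/scene0.png"); b=cv2.resize(s[200:330,310:420],None,fx=4.6,fy=4.6,interpolation=2)
h=600; cv2.imwrite("pics/c1.png",cv2.resize(np.hstack([cv2.resize(a,(400,444)),cv2.resize(b,(376,444))]),None,fx=1,fy=1))
E
```

```text
2022.0 [[317.1000061035156, 299.79998779296875], [319.0, 276.79998779296875], [411.1000061035156, 284.3999938964844], [409.20001220703125, 307.5]]
[[0.428, 0.0224], [0.467, 0.0194], [0.4544, -0.1367], [0.4156, -0.1325]]
960.0 [[268.3999938964844, 295.70001220703125], [270.3999938964844, 272.70001220703125], [314.6000061035156, 276.3999938964844], [312.70001220703125, 299.3999938964844]]
[[0.4347, 0.1046], [0.4736, 0.1021], [0.4676, 0.0268], [0.4287, 0.0298]]
3016.5 [[272.29998779296875, 249.10000610351562], [274.29998779296875, 223.3000030517578], [413.1000061035156, 234.39999389648438], [411.0, 260.20001220703125]]
[[0.514, 0.0996], [0.5591, 0.0969], [0.5403, -0.1421], [0.4956, -0.1374]]
[[219 219 218 219 218 218 181  96  71 107 181 221 221 221 222 222 222 222]
 [219 219 218 219 218 218 180  90  72 115 188 222 222 222 222 222 222 222]
 [219 219 219 219 218 219 182  93  77 121 191 222 222 222 222 222 223 223]
 [219 220 219 219 218 218 174  67  76 132 199 222 222 223 222 222 223 223]
 [219 219 219 219 218 219 174  56  63 166 224 223 223 223 223 223 224 224]
 [219 219 219 219 219 220 180  63  63 168 225 223 223 223 223 223 224 223]
 [219 219 219 219 220 221 180  67  49 162 224 223 223 223 223 223 223 223]
 [220 219 219 220 219 219 177  67  45 161 225 223 223 223 224 223 224 224]]
```

View pics/c1.png

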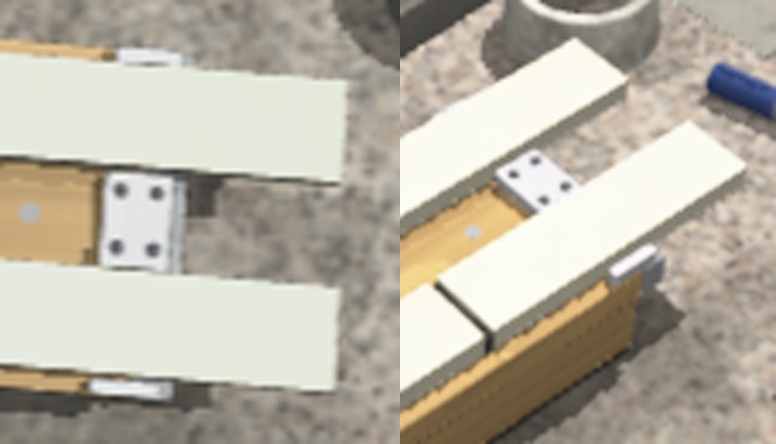

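```bash
python3 - <<'E'
from h import *
d=np.array([-.0795,-.9968,0]); n=np.array([.9968,-.0795,0]); G=np.array([.4478,.0245,0])
for name in("top","scene"):
    im=cv2.imread(f"pics/{name}0.png").astype(np.float32)
    for z,k0,k1,lab in((.068,.030,.050,"mid"),(.060,.030,.050,"mid"),(.060,.030,.050,"inner")):
        s=np.arange(.06,.12,.002) if lab=="mid" else np.arange(-.15,-.11,.002)
        K=np.linspace(k0,k1,11)
        P=G+s[:,None,None]*d+K[None,:,None]*n; P[...,2]=z
        uv=proj(name,P.reshape(-1,3)).astype(np.float32).reshape(len(s),-1,2)
        v=cv2.remap(im,uv,None,1).mean(1)
        print(name,z,lab); print(" ".join(f"{a*1000:.0f}:{int(b[0])}/{int(b[2])}" for a,b in zip(s,v)))
E
```

```text
top 0.068 mid
60:124/203 62:122/200 64:101/166 66:77/123 68:139/155 70:215/214 72:216/214 74:202/199 76:209/207 78:224/223 80:229/228 82:229/228 84:227/226 86:213/211 88:199/197 90:206/204 92:221/219 94:200/197 96:174/170 98:175/173 100:133/140 102:110/123 104:111/124 106:110/123 108:112/125 110:118/134 112:131/148 114:132/150 116:129/146 118:128/146
top 0.06 mid
60:124/203 62:123/202 64:108/177 66:79/130 68:116/141 70:202/202 72:220/218 74:202/199 76:204/202 78:220/219 80:228/227 82:229/228 84:229/228 86:221/219 88:204/202 90:203/201 92:218/217 94:211/209 96:177/173 98:179/176 100:154/156 102:112/124 104:113/126 106:113/126 108:114/127 110:117/132 112:128/145 114:136/154 116:131/149 118:128/146
top 0.06 inner
-150:95/109 -148:94/108 -146:95/108 -144:95/108 -142:95/107 -140:95/106 -138:96/109 -136:97/116 -134:107/160 -132:124/202 -130:125/205 -128:126/204 -126:134/199 -124:142/195 -122:143/195 -120:136/198 -118:128/203 -116:125/205 -114:126/205 -112:125/205
scene 0.068 mid
60:84/156 62:82/140 64:107/132 66:129/131 68:188/188 70:238/238 72:235/234 74:219/218 76:224/224 78:241/240 80:245/245 82:245/245 84:243/243 86:229/229 88:217/216 90:223/222 92:236/236 94:214/220 96:171/193 98:165/190 100:161/187 102:166/193 104:171/198 106:169/193 108:165/187 110:167/188 112:169/190 114:165/186 116:161/184 118:161/185
scene 0.06 mid
60:141/235 62:138/231 64:115/199 66:96/160 68:109/151 70:129/140 72:157/159 74:220/221 76:240/241 78:224/224 80:218/218 82:232/232 84:243/244 86:245/246 88:244/245 90:238/239 92:220/221 94:217/217 96:228/228 98:235/236 100:202/214 102:175/198 104:171/196 106:167/192 108:173/198 110:175/199 112:173/195 114:172/193 116:173/195 118:173/196
scene 0.06 inner
-150:101/121 -148:89/114 -146:68/116 -144:65/122 -142:67/124 -140:64/118 -138:62/114 -136:71/132 -134:115/211 -132:133/235 -130:133/235 -128:135/234 -126:147/229 -124:159/223 -122:159/225 -120:149/230 -118:135/235 -116:134/236 -114:134/236 -112:134/236
```

send_rows([
  {"travel": [0.023,0.043,0.002],"turn": [0,0,0.064]},
  {"travel": [0.023,0.043,0.002],"turn": [0,0,0.064]},
  {"travel": [0.023,0.043,0.002],"turn": [0,0,0.064]},
  {"travel": [0.023,0.043,0.002],"turn": [0,0,0.064]},
  {"travel": [0.023,0.043,0.002],"turn": [0,0,0.064]},
  {"travel": [0.023,0.043,0.002],"turn": [0,0,0.064]},
  {"travel": [0.023,0.043,0.002],"turn": [0,0,0.064]},
  {"travel": [0.023,0.043,0.002],"turn": [0,0,0.064]},
], claw=-0.3, squeeze=40)

```text
time_s: 1.1
ee_pos: [0.4893, -0.2567, 0.2473]
tcp_rot: [-2.77, -1.482, 0.0]
wrist_force: [0.5, 0.4, 0.0]
width: 0.0555
```

send_rows([
  {"travel": [-0.0046,0.0426,-0.008],"turn": [0,0,0.0636]},
  {"travel": [-0.0046,0.0426,-0.008],"turn": [0,0,0.0636]},
  {"travel": [-0.0046,0.0426,-0.008],"turn": [0,0,0.0636]},
  {"travel": [-0.0046,0.0426,-0.008],"turn": [0,0,0.0636]},
  {"travel": [-0.0046,0.0426,-0.008],"turn": [0,0,0.0636]},
  {"travel": [-0.0046,0.0426,-0.008],"turn": [0,0,0.0636]},
  {"travel": [-0.0046,0.0426,-0.008],"turn": [0,0,0.0636]},
  {"travel": [-0.0046,0.0426,-0.008],"turn": [0,0,0.0636]},
])

```text
time_s: 2.1
ee_pos: [0.4517, 0.0838, 0.183]
tcp_rot: [2.308, 2.131, -0.0]
wrist_force: [0.6, 0.0, 0.1]
width: 0.0557
```

send_rows([
  {"travel": [0,0,-0.02],"turn": [0,0,0]},
  {"travel": [0,0,-0.02],"turn": [0,0,0]},
  {"travel": [0,0,-0.02],"turn": [0,0,0]},
  {"travel": [0,0,-0.02],"turn": [0,0,0]},
  {"travel": [0,0,0],"turn": [0,0,0]},
])

```text
time_s: 2.72
ee_pos: [0.4511, 0.0825, 0.1022]
tcp_rot: [-2.308, -2.128, 0.004]
wrist_force: [0.3, -0.3, -0.4]
width: 0.0552
```

```bash
python3 - <<'E'
from h import *
from scipy.spatial.transform import Rotation as Ro
s=readout.sense(); print(s["ee_pos"],s["joints"].round(3)); R=Ro.from_rotvec(s["tcp_rot"]).as_matrix(); print(R.round(4))
a=eyes.grab_frame("scene")[:,:,::-1]; b=eyes.grab_frame("top")[:,:,::-1]
cv2.imwrite("pics/s2.png",a);cv2.imwrite("pics/t2.png",b)
cv2.imwrite("pics/c2.png",np.hstack([cv2.resize(a[180:380,210:410],(400,400)),cv2.resize(b[170:370,220:420],(400,400))]))
E
```

```text
[0.45112459 0.08250254 0.10222655] [ 0.106  0.288 -0.485  2.169  0.199  0.729 -0.592]
[[ 8.090e-02  9.967e-01 -2.800e-03]
 [ 9.967e-01 -8.090e-02 -2.000e-04]
 [-4.000e-04 -2.800e-03 -1.000e+00]]
```

View pics/c2.png

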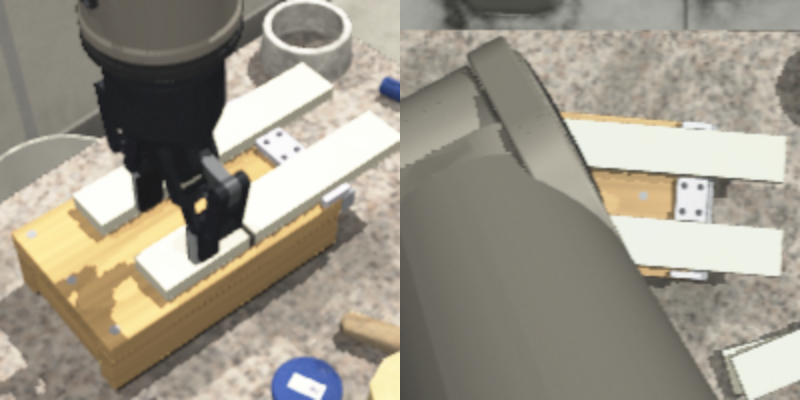

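The gripper straddles the scored strip near its inner end (scene crop, fingers at about (150,190) and (210,250)). The orientation is within 0.1°. I'll descend now.

send_rows([
  {"travel": [0.0013,0.0015,-0.012],"turn": [0,0,0]},
  {"travel": [0,0,-0.012],"turn": [0,0,0]},
  {"travel": [0,0,-0.01],"turn": [0,0,0]},
  {"travel": [0,0,-0.005],"turn": [0,0,0]},
  {"travel": [0,0,0],"turn": [0,0,0]},
])

```text
time_s: 3.45
ee_pos: [0.4532, 0.0842, 0.0639]
tcp_rot: [-2.309, -2.129, 0.001]
wrist_force: [0.0, 0.9, 0.2]
width: 0.0553
```

send_rows([
  {"travel": [0,0,0],"turn": [0,0,0]},
  {"travel": [0,0,0],"turn": [0,0,0]},
], claw=0, squeeze=25)

```text
time_s: 3.7
ee_pos: [0.4537, 0.0842, 0.0646]
tcp_rot: [2.31, 2.129, 0.001]
wrist_force: [0.4, -0.5, -0.6]
width: 0.0428
```

send_rows([
  {"travel": [0,0,-0.001],"turn": [0,0,0]},
  {"travel": [0,0,-0.0015],"turn": [0,0,0]},
  {"travel": [0,0,0],"turn": [0,0,0]},
])

```text
time_s: 4.08
ee_pos: [0.4534, 0.0841, 0.0617]
tcp_rot: [-2.31, -2.129, 0.0]
wrist_force: [-0.3, 0.5, 0.4]
width: 0.0426
```

send_rows([
  {"travel": [0,0,0],"turn": [0,0,0]},
  {"travel": [0,0,0],"turn": [0,0,0]},
  {"travel": [0,0,0],"turn": [0,0,0]},
  {"travel": [0,0,0],"turn": [0,0,0]},
], claw=1, squeeze=40)

```text
time_s: 4.58
ee_pos: [0.4534, 0.0841, 0.062]
tcp_rot: [2.31, 2.129, -0.0]
wrist_force: [-1.6, -1.0, 6.7]
width: 0.039
```

send_rows([
  {"travel": [-0.0006,-0.0075,0],"turn": [0,0,0]},
  {"travel": [-0.0006,-0.0075,0],"turn": [0,0,0]},
  {"travel": [-0.0006,-0.0075,0],"turn": [0,0,0]},
  {"travel": [-0.0006,-0.0075,0],"turn": [0,0,0]},
  {"travel": [-0.0006,-0.0075,0],"turn": [0,0,0]},
  {"travel": [-0.0006,-0.0075,0],"turn": [0,0,0]},
  {"travel": [-0.0006,-0.0075,0],"turn": [0,0,0]},
  {"travel": [-0.0006,-0.0075,0],"turn": [0,0,0]},
])

```text
time_s: 5.58
ee_pos: [0.4488, 0.0238, 0.062]
tcp_rot: [2.31, 2.129, 0.001]
wrist_force: [0.5, 5.1, 5.8]
width: 0.0389
```

```bash
python3 - <<'E'
from h import *
s=readout.sense(); print(s["ee_pos"],s["wrist_force"],s["wrist_torque"],s["width"])
a=eyes.grab_frame("scene")[:,:,::-1]; b=eyes.grab_frame("top")[:,:,::-1]
cv2.imwrite("pics/s3.png",a);cv2.imwrite("pics/t3.png",b)
cv2.imwrite("pics/c3.png",np.hstack([cv2.resize(a[180:330,280:480],(400,300)),cv2.resize(b[200:350,270:470],(400,300))]))
E
```

```text
[0.44883051 0.02375585 0.06198295] [0.53086105 5.1324938  5.79412153] [ 1.20250096 -0.00337889 -0.01138856] 0.03891107614078449
```

View pics/c3.png

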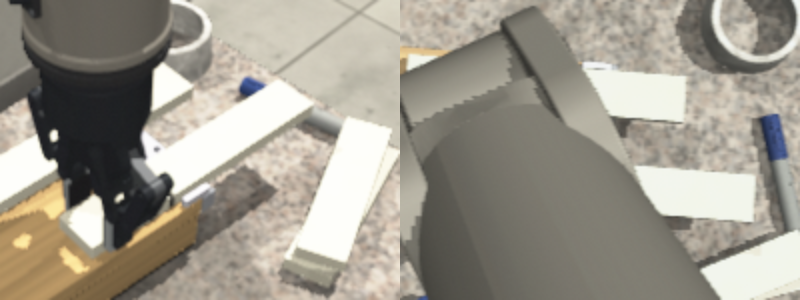

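The strip is sliding flat and the plain strip hasn't moved. The scored strip's outer end is at about (447,292) in the full top view. I'll measure its shift using that end.

```bash
cat >> h.py <<'E'
d=np.array([-.0795,-.9968,0]); n=np.array([.9968,-.0795,0]); G=np.array([.4478,.0245,0])
def end(name,im,lo,hi,k0=0.):
    im=im.astype(np.float32); s=np.arange(lo,hi,.0005); K=np.linspace(-.012,.012,13)+k0
    P=G+s[:,None,None]*d+K[None,:,None]*n; P[...,2]=.074
    uv=proj(name,P.reshape(-1,3)).astype(np.float32).reshape(len(s),-1,2)
    v=cv2.remap(im.min(2),uv,None,1).mean(1); g=np.gradient(cv2.GaussianBlur(v.reshape(-1,1),(1,9),1.5).ravel())
    i=int(np.argmin(g)); j=slice(max(i-4,0),i+5); return (s[j]*-g[j]).sum()/(-g[j]).sum()
E
python3 - <<'E'
from h import *
for nm in("top","scene"):
    a=cv2.imread(f"pics/{nm[0]}3.png") ; z=cv2.imread(f"pics/{nm}0.png")
    print(nm,"scored end",end(nm,z,.14,.18),end(nm,a,.2,.24),"plain",end(nm,z,.13,.19,.08),end(nm,a,.13,.19,.08),"groove0",end(nm,z,-.01,.002))
E
```

```text
top scored end 0.15987963037112315 0.2213841602727038 plain 0.1583959624046221 0.15849690973070762 groove0 -0.0024665274710352326
scene scored end 0.1599761438236616 0.22095741576057765 plain 0.15857196296519827 0.15888879757953817 groove0 -0.002991412974815856
```

send_rows([
  {"travel": [-0.0004,-0.005,0],"turn": [0,0,0]},
  {"travel": [-0.0004,-0.005,0],"turn": [0,0,0]},
  {"travel": [-0.0004,-0.005,0],"turn": [0,0,0]},
  {"travel": [-0.0004,-0.005,0],"turn": [0,0,0]},
  {"travel": [-0.0004,-0.005,0],"turn": [0,0,0]},
  {"travel": [-0.0004,-0.005,0],"turn": [0,0,0]},
  {"travel": [-0.0004,-0.005,0],"turn": [0,0,0]},
  {"travel": [-0.0003,-0.004,0],"turn": [0,0,0]},
])

```text
time_s: 6.68
ee_pos: [0.4457, -0.0151, 0.0619]
tcp_rot: [2.31, 2.129, 0.001]
wrist_force: [0.6, 6.0, 6.2]
width: 0.0392
```

send_rows([
  {"travel": [0,0,0],"turn": [0,0,0]},
  {"travel": [0,0,0],"turn": [0,0,0]},
])

```text
time_s: 6.92
ee_pos: [0.4456, -0.0155, 0.062]
tcp_rot: [2.31, 2.129, 0.0]
wrist_force: [0.7, 1.0, 6.6]
width: 0.0388
```

```bash
python3 - <<'E'
from h import *
s=readout.sense(); print(s["ee_pos"],s["wrist_force"],s["wrist_torque"],s["width"])
a=eyes.grab_frame("scene")[:,:,::-1]; b=eyes.grab_frame("top")[:,:,::-1]
cv2.imwrite("pics/s4.png",a);cv2.imwrite("pics/t4.png",b)
for nm,i in(("top",b),("scene",a)): print(nm,end(nm,i,.235,.285),end(nm,i,.13,.19,.08), end(nm,i,.085,.11))
cv2.imwrite("pics/c4.png",np.hstack([cv2.resize(a[180:330,280:480],(400,300)),cv2.resize(a[210:320,330:440],(400,400))[:300]]))
E
```

```text
[ 0.44564751 -0.01554454  0.06197091] [0.68302816 0.96916916 6.56921822] [ 0.31026566 -0.07415301 -0.00337225] 0.038751568480060214
top 0.25957608604931315 0.15873503213434217 0.08648654907206153
scene 0.2599456667736428 0.15170203889923212 0.10793208338245887
```

View pics/c4.png

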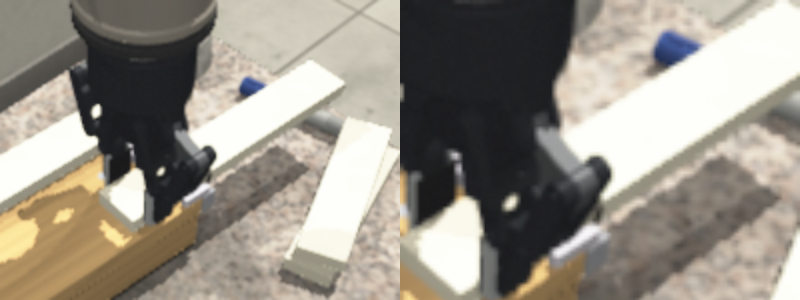

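send_rows([
  {"travel": [0,-0.0006,0],"turn": [0,0,0]},
  {"travel": [0,0,0],"turn": [0,0,0]},
  {"travel": [0,0,0],"turn": [0,0,0]},
  {"travel": [0,0,0],"turn": [0,0,0]},
])

```text
time_s: 7.52
ee_pos: [0.4457, -0.0157, 0.062]
tcp_rot: [2.31, 2.129, 0.001]
wrist_force: [-0.0, 5.8, 6.8]
width: 0.0392
```

```bash
python3 - <<'E'
from h import *
s=readout.sense(); print(s["time_s"],s["ee_pos"],s["wrist_force"],s["width"])
a=eyes.grab_frame("scene")[:,:,::-1]; b=eyes.grab_frame("top")[:,:,::-1]
cv2.imwrite("pics/s5.png",a);cv2.imwrite("pics/t5.png",b)
for nm,i in(("top",b),("scene",a)): print(nm,end(nm,i,.24,.28),[end(nm,i,.24,.28,k) for k in(-.006,.006)])
def C(im):
    m=((im.min(2)>185)*255).astype(np.uint8); return [cv2.boxPoints(cv2.minAreaRect(c)).round(1).tolist() for c in cv2.findContours(m,0,2)[0] if 500<cv2.contourArea(c)<6000]
for q in C(b): print(q, ray("top",q,.074)[:,:2].round(4).tolist())
E
```

```text
7.525 [ 0.4456516  -0.01567552  0.06197813] [-0.04278862  5.75448331  6.77531201] 0.03918476569193051
top 0.25985794933111017 [np.float64(0.259757843290903), np.float64(0.25995682310255663)]
scene 0.25995407288013067 [np.float64(0.25995276636933307), np.float64(0.259908481667698)]
[[230.0, 361.0], [255.0, 361.0], [255.0, 387.0], [230.0, 387.0]] [[0.327, 0.1662], [0.3271, 0.1248], [0.2855, 0.1238], [0.2854, 0.1649]]
[[447.20001220703125, 323.3999938964844], [467.6000061035156, 313.20001220703125], [480.6000061035156, 339.20001220703125], [460.20001220703125, 349.3999938964844]] [[0.3895, -0.1955], [0.4064, -0.2303], [0.3636, -0.2502], [0.3469, -0.2156]]
[[424.20001220703125, 308.8999938964844], [426.0, 285.3999938964844], [470.8999938964844, 288.79998779296875], [469.0, 312.3999938964844]] [[0.4134, -0.1577], [0.4528, -0.1618], [0.4473, -0.2375], [0.4078, -0.2327]]
[[139.8000030517578, 253.0], [156.10000610351562, 252.1999969482422], [158.10000610351562, 291.3999938964844], [141.89999389648438, 292.20001220703125]] [[0.5068, 0.3261], [0.5082, 0.2983], [0.4415, 0.2913], [0.44, 0.3187]]
[... 345 characters left out ...]
, [0.548, -0.1645]]
[[338.3999938964844, 113.80000305175781], [399.70001220703125, 105.0], [405.3999938964844, 145.10000610351562], [344.1000061035156, 153.8000030517578]] [[0.7581, -0.014], [0.7749, -0.1238], [0.7002, -0.1323], [0.6839, -0.0239]]
[[-5.199999809265137, 265.3999938964844], [25.399999618530273, 1.7999999523162842], [32.20000076293945, 2.5999999046325684], [1.5, 266.20001220703125]] [[0.4848, 0.5722], [0.9752, 0.5657], [0.9736, 0.5529], [0.4835, 0.5606]]
[[-7.400000095367432, 100.30000305175781], [1.5, -0.699999988079071], [11.300000190734863, 0.20000000298023224], [2.4000000953674316, 101.19999694824219]] [[0.7822, 0.6066], [0.9802, 0.6105], [0.9784, 0.5922], [0.7805, 0.5889]]
```

```bash
python3 -c "
from bench import order; print(order.finish_job())"
```

```text
the job is handed in; nothing more can be done
None
```

The scored strip's groove is now over the breaking edge, to within about 0.3 mm, and the job is handed in with the gripper still holding the strip. I gripped it about 60 mm inward of the groove at 40 N and slid it about 100 mm outward along its lane. It took about 7.6 s.

**Groove position:** The fingers hid the groove itself, so I worked from the strip's outer end. In both camera views it lies 159.7 mm beyond the edge; 160 mm would be exact. My four estimates of the edge position spread by about 0.6 mm. The arm's own travel of 100.1 mm agrees with the 100.2 mm needed.

**Flatness:** Both camera views, read assuming the strip lies flat, put the outer end within 0.1 mm of each other, so there is no sign of tipping.

**Forces:** The readings after each move stayed below 10 N. At hand-in there was about 6 N of friction along the lane and about 7 N of light fingertip pressure.

**Plain strip:** It did not move. The top view showed a shift of about 0.3 mm or less. The last scene-view reading disagreed by about 7 mm, most likely because the gripper was partly blocking that view, so I disregarded it.

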